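# Take the rinse basket off its safety hook

### The job

The wire rinse basket of specimen vials hangs to drip on the stand's safety hook. Take it by the blue grip, press the red sprung keeper back with the basket's own crossbar (keep the gripper off keeper and hook), lift the bar out past the lip and off the front of the hook without wrenching it, and stand the basket gently upright in the shallow glass dish on the bench, leaving everything else where it is.

Things in the scene. Friction and masses are not known exactly. Their poses are not given: they have to be found in the camera images.
- stand: fixed grey retort stand. Origin under the centre of its base plate (170 mm along its x, 110 mm along y, 12 mm high). An upright 12 mm steel rod stands 60 mm from the origin along its +x, its top at 217 mm. A flat clear petri lid lies on the base to catch drips.
- hook: fixed dark steel safety hook in an aluminium bosshead, clamped to the rod at a height and swing that vary. Origin on the rod's axis, level with the centre of the hung crossbar. Its arm (14 mm wide) runs along its own -x from the rod to the upward-opening hook; y across, z up. Nothing of it, keeper included, stands more than 13 mm above its origin.
- hook_seat (a point): point on the hook, 75 mm from its origin along the hook's -x, same axes. The hung 6 mm crossbar lies on a flat seat, its centre level with this point and from 3 mm at -x to 0.3 mm at +x of it. The seat is 3 mm below the point, the nose's inner face 7 mm away at -x, the shut keeper's face 4 mm away at +x.
- lip_end (a point): end of the lip that reaches back from the nose over the bar, 3 mm at +x and 8 mm above the seat point; 6 mm thick, square-edged, underside 5 mm above the seat point. The bar cannot go straight up: it must first go to 6 mm at +x of the seat point, pressing the keeper (hard stop at about 7.4 mm), then rise 20 to 30 mm, then leave along the hook's -x over the nose.
- keeper (a joint): the red sprung keeper, a 10 mm wide tongue behind the bar, hinged 16 mm below it, in rad: 0 shut, at the lip's end; it swings along the hook's +x to a hard stop at 0.42. The bar must press it past about 0.35 to clear the lip. The spring takes about 4.5 N at the bar to start, about 9.5 N at the stop, and shuts it again. More than 17 N, on the keeper or up under the lip, harms the hook.
- basket: loose steel wire basket with three capped vials fixed in it, about 0.25 kg (varies by a third). Origin under the centre of its round foot, z up: cup 56 mm across, 40 mm high (vials to 54 mm). Two side rods at y = +-28 mm rise to the blue grip. It hangs from the hook, its axes parallel to the hook's, the cup below the arm: it can rise 35 mm at most before the vials meet the arm.
- crossbar (a point): centre of the basket's 6 mm round crossbar, which runs along the basket's y between the side rods, 118 mm above the foot; two black rubber collars, 18 mm apart inside, keep it centred on the hook.
- grip (a point): centre of the basket's flat blue plastic grip, 166 mm above the foot, 48 mm above the crossbar: 10 mm thick along the basket's x, 64 mm along y, 26 mm high. Pinch it across its 10 mm.
- dish: loose round clear glass sorting dish (90 mm across, 28 mm high, free width inside about 72 mm) standing on the bench, either left or right of the stand; the pin bowl is in the other place. Origin under its centre. A few dark specks are printed on its floor.
- dish_floor (a point): centre of the dish's inner floor, 2 mm above the bench.
- pin_bowl: bystander: glass bowl of black pins, 107 mm across, 66 mm high; origin under its centre.
- vent_box: bystander: white 38 mm box with a mesh window; origin under its centre.
- forceps: bystander: steel forceps lying flat, 113 mm long; origin under its centre.
- squeeze_bottle: bystander: clear plastic bottle, 45 mm across, 117 mm high; origin under its centre.
- glue_bottle: bystander: white glue bottle with orange tip, 151 mm high; origin under its centre.

How it is judged:
By the outcome, as a careful person would: the job done as asked, in the order asked, and still so for the second after the job is handed in, with the robot touching nothing.
It also fails if it takes over 62 s, if anything falls off the work surface, if the arm or the gripper's body presses on something with over 40 N, if the wrist force passes 120 N, or if a joint passes its speed limit or range.

### The arm

A 6-joint arm with a two-finger parallel gripper is mounted at the origin on a cart in front of the work surface, level with it; the furniture and walls round the work are solid. World frame = base frame: x ahead of the robot, y to its left, z up, the work surface at z = 0. Lengths are in mm, angles in degrees, forces in N, time in s.
With the tool pointing down it reaches from about 225 to 875 mm from the base axis. Payload 3.4 kg.
Tool frame: the origin (TCP) lies at the very end of the fingers, on their centre line; the grasp point (between the pads) lies 19 mm behind it (env.grasp_offset is the distance from the TCP to the grasp point, in mm); z points along the fingers, y is the line along which they close (so a half turn about z gives the same grasp; the last joint's range is limited). The gripper opens to 85 mm and grips with 20 to 120 N. Pads are 22 mm wide; open, the fingers measure 114 mm over their backs; the gripper's body (76 mm by 85 mm) begins 54 mm behind the grasp point. The pads swing forward as they close: fully open they stand 13 mm farther back than shut.
Start: joints at [-79.412, 15.808, 86.224, -0, 77.962, -6.933], TCP at [173.106, -548.358, 231.328] pointing down, gripper open.
Joint ranges: [-165.64, 165.64], [-43.16, 119.46], [12.63, 154.43], [-67.54, 247.53], [6.08, 155.33], [-154.97, 154.97]. Speed limits (degrees/s): [147.25, 147.25, 180, 180, 180, 180].

### API

Orientations are given as [roll, pitch, yaw] about the fixed x, y, z axes, in that order (R = Rz(yaw) Ry(pitch) Rx(roll)).
In Python, from bench import env, cams gives the robot as it stands.
- The arm moves only by the tool step_arm, never from a script. Its argument "series" is text: rows parted by semicolons, each of 7 numbers parted by spaces: the opening, from 0 (shut) to 1 (fully open), then the shift along the tool's x, y, z in units of 0.06 m (1.0 is 0.06 m), then the turn, a rotation vector about the tool's x, y, z in units of 8 degrees (1.0 is 8 degrees). In form: grip dx dy dz wx wy wz; .... A call has 1 to 12 rows; each row shifts and turns the commanded pose from where the row before left it, along the tool's axes as they then stand; what a row does not reach is not made up. A row lasts 1/8 s, in which the tool goes at most 62.5 mm and 10.7 degrees, less where a joint would pass 70% of its speed; a pose out of reach is approached as far as the arm can. A call with a number of a shift or a turn outside -1 to 1 is refused whole. A call with a gripper value outside its range is refused whole. The fingers move at their own pace and stop on an object; "force" is the grip in N (left out, the last holds). Time passes only in rows, so rows that do not move let the fingers close. It gives the time, the measured TCP pose, the force, the opening and the grip force at its end, in the units of the state.
- env.get_obs(): the state, without advancing time (a new reading comes with each control period).
- cams.capture(name): name is "side" or "top"; returns (picture, depth): 384x512x3 uint8, red, green, blue; 384x512 float32, mm along the optical axis (not along the pixel's ray), 0 where there is no reading.
- cams.get_calibration(name): a dict with "fx", "fy", "cx", "cy" (pixels), "rvec" (rotation vector, rad) and "tvec" (3), from world to camera coordinates, as OpenCV has them. Camera axes: x right, y down, z forward; pixel columns grow to the right and rows downward; lengths in mm; the calibration is good to about 2 mm. A picture is of the moment at which its call begins. get_calibration takes no time and is no camera call.
- env.close_job(): hands the job in; it is judged then, once.
The state is a dict: "t": time; "joint_positions": joint angles; "joint_velocities": joint speeds; "effort": joint torques, N m; "tool_pos": TCP position; "ee_rot": TCP orientation; "ft_force": force on the tool from outside, world axes, zero at the start; "torque": the same for the moment, N m; "grip_width": finger opening in mm; "grip_force": force on a finger pad.
Only numpy, scipy, OpenCV 4.12 (cv2) and the standard library are available. Lean on these libraries where they do the work, as an engineer would, in place of code of your own. Each camera call takes 0.05 s, during which the arm holds its last target. There are 200 camera calls.

## Working session

There is one attempt and no reset: what is moved stays moved. The work goes in short steps, Python scripts to look and compute and a tool call to move; the robot and the scene stay as the last step left them, time stands still between calls to the robot, and variables do not carry over. Pictures are saved under pics/ and viewed, at most 10 in all, crops included, and the job is handed in when it is done.

Besides the shell and the picture viewer there is one more tool, called in YAML: its name, and indented under it one key for each argument. step_arm: Moves the arm, as the interface text tells. Shifts and turns lie within -1 to 1; 1 stands for 0.06 m of shift or 8 degrees of turn. Its arguments: {"type":"object","properties":{"series":{"type":"string"},"force":{"type":"number"}},"required":["series"]}

```bash
mkdir -p pics
cat > h.py <<'E'
import numpy as np,cv2
from bench import env,cams
def cloud(n):
    im,d=cams.capture(n);c=cams.get_calibration(n)
    R=cv2.Rodrigues(np.array(c['rvec'],float))[0];t=np.array(c['tvec'],float).ravel()
    v,u=np.mgrid[:d.shape[0],:d.shape[1]]
    P=np.stack([(u-c['cx'])/c['fx']*d,(v-c['cy'])/c['fy']*d,d],-1)
    W=(P-t)@R
    W[d==0]=np.nan
    return im,d,W
def save(n,im): cv2.imwrite('pics/'+n,im[:,:,::-1])
E
python3 - <<'E'
from h import *
a=[]
for n in('side','top'):
    im,d,W=cloud(n);save(n+'0.png',im);np.savez('/tmp/'+n,im=im,W=W)
    c=cams.get_calibration(n);R=cv2.Rodrigues(np.array(c['rvec'],float))[0];print(n,c['fx'],-R.T@np.array(c['tvec']).ravel(),R[2])
    h=cv2.cvtColor(im,cv2.COLOR_RGB2HSV).astype(int)
    for nm,m in(('blue',(abs(h[...,0]-110)<15)&(h[...,1]>130)&(h[...,2]>60)),('red',((h[...,0]<6)|(h[...,0]>174))&(h[...,1]>150)&(h[...,2]>60))):
        k,l,s,cc=cv2.connectedComponentsWithStats(m.astype('uint8'))
        for i in range(1,k):
            if s[i,4]>8: print(nm,s[i],np.nanmedian(W[l==i],0).round(),np.nanmin(W[l==i],0).round(),np.nanmax(W[l==i],0).round())
E
```

```text
side 384.81747473105145 [ 616.66291703 -963.28840976  669.22381339] [-0.08065529  0.86592284 -0.49363181]
blue [303  96   5   3   9] [702. 987. 131.] [692. 977. 127.] [713. 997. 139.]
blue [112 145   5   9  21] [-813. 1907. -635.] [-834. 1893. -675.] [-798. 1927. -605.]
blue [277 166   6  22  72] [608. -46. 206.] [600. -67. 161.] [615.  -3. 214.]
blue [331 197  19   9  48] [773. -44. 132.] [754. -50. 126.] [802. -27. 138.]
red [323  76  10   4  29] [ 819. 1169.  194.] [ 797. 1159.  186.] [ 846. 1204.  199.]
red [319  85   3   4  10] [ 777. 1059.  169.] [ 772. 1056.  162.] [ 783. 1072.  180.]
red [289  88  10   3  23] [ 645. 1063.  151.] [618. 556. 145.] [ 666. 1076.  284.]
top 350.3591846597827 [ 494.35697004  -50.03844128 1188.87760983] [ 0.05590378 -0.01060892 -0.9983798 ]
blue [237 163  22   6  65] [607. -33. 214.] [601. -61. 210.] [615.  -2. 218.]
```

View pics/side0.png

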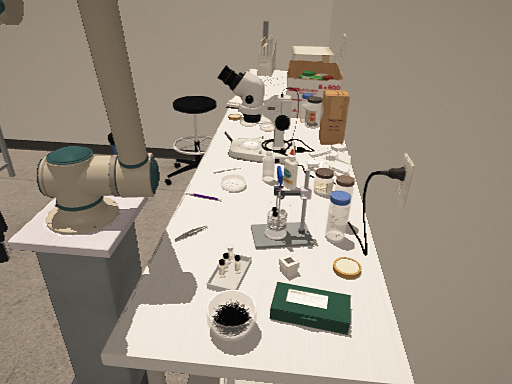

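View pics/top0.png

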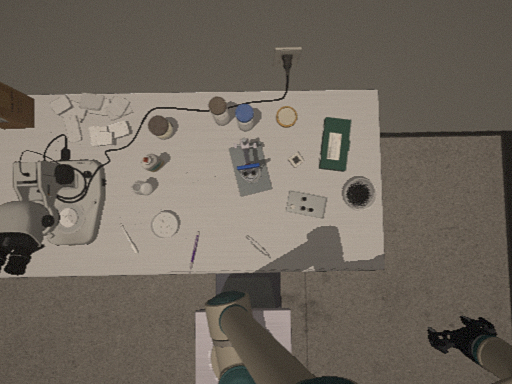

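The side view shows the stand at (285,230) with the blue grip at (280,177), and the dish at (233,183). In the top view the grip is at (248,166), the dish at (165,223) on the left, and the pin bowl at (358,192) on the right. Top-image up is +x and left is +y.

Run:
```python
from h import *
D=np.load('/tmp/top.npz');im,W=D['im'],D['W'];S=np.load('/tmp/side.npz')
c=cams.get_calibration('top')
K=np.array([[c['fx'],0,c['cx']],[0,c['fy'],c['cy']],[0,0,1]]);R=cv2.Rodrigues(np.array(c['rvec'],float))[0];t=np.array(c['tvec'],float).ravel()
def ray(u,v,z):
    d=R.T@np.linalg.inv(K)@[u,v,1];o=-R.T@t;return o+d*(z-o[2])/d[2]
h=cv2.cvtColor(im,cv2.COLOR_RGB2HSV).astype(int)
m=(abs(h[...,0]-110)<15)&(h[...,1]>110)&(h[...,2]>40);m[:150]=0;m[185:]=0;m[:,:225]=0;m[:,275:]=0
vv,uu=np.nonzero(m);P=np.array([ray(u,v,214) for u,v in zip(uu,vv)])
(cx,cy),(w,hh),an=cv2.minAreaRect(P[:,:2].astype('float32'));p=P[:,:2]-P[:,:2].mean(0);_,s,V=np.linalg.svd(p,full_matrices=False)
print('grip',P.mean(0),(cx,cy),w,hh,an,'axis deg',np.degrees(np.arctan2(V[0,1],V[0,0])),len(P))
# base plate
zz=W[...,2];g=(zz>7)&(zz<17);g[:135]=0;g[200:]=0;g[:,:222]=0;g[:,280:]=0
k,l,st,_=cv2.connectedComponentsWithStats(g.astype('uint8'));i=1+st[1:,4].argmax()
print('base',cv2.minAreaRect(W[l==i][:,:2].astype('float32')))
q=(W[135:200,222:280]).reshape(-1,3);r=q[(q[:,2]>140)];print(r[np.argsort(-r[:,0])][:40].round())
g=cv2.cvtColor(im,cv2.COLOR_RGB2GRAY)
ci=cv2.HoughCircles(cv2.resize(g[195:250,135:195],None,fx=4,fy=4,interpolation=3),cv2.HOUGH_GRADIENT,1,400,param1=100,param2=15,minRadius=40,maxRadius=70)[0][0]
u,v=135+(ci[0]+.5)/4-.5,195+(ci[1]+.5)/4-.5
print('dish',u,v,ci[2]/4,ray(u,v,28),ray(u,v,2));print(np.nanmedian(W[215:230,158:172].reshape(-1,3),0))
A=cv2.resize(im[130:205,215:290],(600,600),interpolation=3)
save('crop0.png',A);save('crop1.png',cv2.resize(S['im'][150:255,225:365],(800,600),interpolation=3))
```

```text
grip [606.76335968 -33.59505342 214.        ] (606.598876953125, -32.228759765625) 9.236703872680664 59.741878509521484 8.547231674194336 axis deg 98.04719959928417 71
base ((623.0228271484375, -37.091583251953125), (169.9020538330078, 109.71969604492188), 13.22226619720459)
[[697. -31. 157.]
 [697. -28. 158.]
 [694. -13. 160.]
 [693. -31. 160.]
 [693. -33. 160.]
 [691. -13. 158.]
 [691. -10. 160.]
 [691. -33. 159.]
 [690. -30. 161.]
 [688. -10. 158.]
 [688. -13. 159.]
 [688. -33. 159.]
 [687. -16. 162.]
 [687. -30. 162.]
 [686. -20. 214.]
 [686. -26. 215.]
 [685. -23. 217.]
 [685. -30. 158.]
 [685.   3. 145.]
 [685.   6. 146.]
 [685. -33. 159.]
 [684.   9. 147.]
 [684. -13. 162.]
 [684. -51. 143.]
 [684. -16. 164.]
 [684. -54. 145.]
 [683. -18. 215.]
 [683. -26. 214.]
 [682. -20. 217.]
 [682. -29. 217.]
 [682. -36. 154.]
 [682. -23. 219.]
 [682. -15. 159.]
 [682. -13. 159.]
 [682. -33. 158.]
 [682.   3. 146.]
 [681. -30. 160.]
 [681.  -3. 146.]
 [681.  -6. 146.]
 [681.   6. 150.]]
dish 164.0 224.75 13.475 [438.58456507 249.52233288  28.        ] [437.33543896 256.23155017   2.        ]
[446.76209823 252.52116733   9.60227657]
```

View pics/crop0.png

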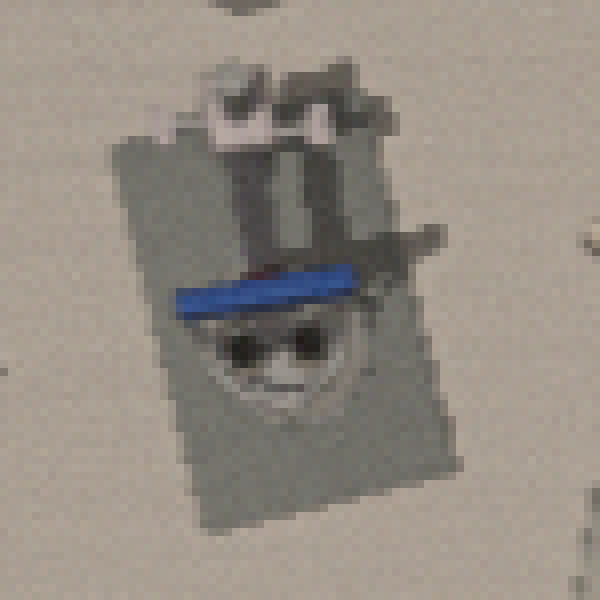

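View pics/crop1.png

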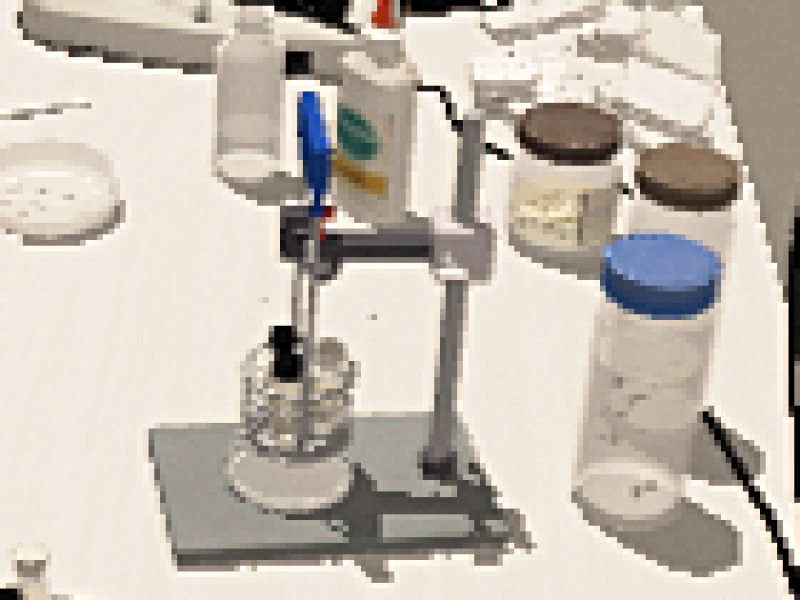

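The top crop shows the grip tilted about 8° from image horizontal and the arm running back to the rod. The side crop shows the bar in the hook, the red keeper behind it, and the dish at left. Two estimates agree: the rod from the base plate is at (681,-23), and the grip at (607,-33) is 75 mm from it, giving a hook yaw of about 7.7°.

```bash
cat >> h.py <<'E'
from scipy.spatial.transform import Rotation as Ro
def goto(p,yaw,o=None):
    o=o or env.get_obs();Rt=Ro.from_euler('xyz',o['ee_rot'],degrees=True)
    G=Ro.from_euler('xyz',[180,0,yaw],degrees=True)
    d=Rt.inv().apply(np.array(p)-o['tool_pos'])/60;w=np.degrees((Rt.inv()*G).as_rotvec())/8
    print('shift',d.round(3),'in target axes',(G.inv().apply(np.array(p)-o['tool_pos'])/60).round(3),'turn',w.round(3))
E
python3 - <<'E'
from h import *
o=env.get_obs();print({k:np.round(v,2) for k,v in o.items()})
goto([607,-33.4,300],97.7);goto([607,-33.4,300],-82.3)
E
```

```text
{'t': np.float64(0.1), 'joint_positions': array([-79.41,  15.84,  86.29,  -0.  ,  77.96,  -6.93]), 'joint_velocities': array([ 0.07, -0.11, -0.24, -0.05, -0.02, -0.04]), 'effort': array([ 0.000e+00, -4.177e+01, -2.464e+01, -0.000e+00,  1.000e-02,
       -0.000e+00]), 'tool_pos': array([ 173.  , -547.88,  230.53]), 'ee_rot': array([-1.7991e+02, -1.0000e-02,  1.7520e+01]), 'ft_force': array([-0.08, -0.94, -0.09]), 'torque': array([ 0.01, -0.01, -0.02]), 'grip_force': np.float64(0.0), 'grip_width': np.float64(85.53)}
shift [ 9.479 -6.001 -1.146] in target axes [ 7.528  8.317 -1.158] turn [-9.0000e-03 -9.0000e-03 -1.0023e+01]
shift [ 9.479 -6.001 -1.146] in target axes [-7.528 -8.317 -1.158] turn [-1.0000e-02  9.0000e-03  1.2477e+01]
```

step_arm:
  series: "0.5 0 0 -0.9 0 0 0; 0.5 0.8 -0.5 -0.24 0 0 0; 0.5 0.86 -0.55 0 0 0 0; 0.5 0.86 -0.55 0 0 0 0; 0.5 0.86 -0.55 0 0 0 0; 0.5 0.86 -0.55 0 0 0 0; 0.5 0.86 -0.55 0 0 0 0; 0.5 0.86 -0.55 0 0 0 0; 0.5 0.86 -0.55 0 0 0 0; 0.5 0.86 -0.55 0 0 0 0; 0.5 0.86 -0.55 0 0 0 0; 0.5 0.86 -0.55 0 0 0 0"

```text
t: 1.6
tool_pos: [603.4, -33.5, 299.3]
ee_rot: [180.0, 0.0, 17.5]
ft_force: [1.2, -0.8, 0.7]
grip_width: 43.0
grip_force: 0.0
```

step_arm:
  series: "0.5 0 0 0 0 0 -1; 0.5 0 0 0 0 0 -1; 0.5 0 0 0 0 0 -1; 0.5 0 0 0 0 0 -1; 0.5 0 0 0 0 0 -1; 0.5 0 0 0 0 0 -1; 0.5 0 0 0 0 0 -1; 0.5 0 0 0 0 0 -1; 0.5 0 0 0 0 0 -1; 0.5 0 0 0 0 0 -1; 0.5 0 0 0 0 0 0; 0.5 0 0 0 0 0 0"

```text
t: 3.1
tool_pos: [602.4, -35.2, 299.4]
ee_rot: [-180.0, -0.0, 97.4]
ft_force: [0.6, -0.0, -0.6]
grip_width: 42.4
grip_force: 0.0
```

Run:
```python
from h import *
o=env.get_obs();print({k:np.round(v,2) for k,v in o.items()})
goto([607,-33.4,182],97.7)
im,d,W=cloud('side');save('side1.png',cv2.resize(im[100:255,225:365],(540,600),interpolation=3))
```

```text
{'t': np.float64(3.1), 'joint_positions': array([-9.950e+00,  1.672e+01,  7.542e+01, -1.000e-02,  8.790e+01,
       -1.736e+01]), 'joint_velocities': array([ 0.1 , -0.02, -0.14, -0.01,  0.06, -0.41]), 'effort': array([  0.  , -43.78, -25.78,  -0.  ,   0.  ,   0.  ]), 'tool_pos': array([602.44, -35.24, 299.38]), 'ee_rot': array([-179.97,   -0.  ,   97.41]), 'ft_force': array([ 0.6 , -0.01, -0.61]), 'torque': array([ 0.02,  0.  , -0.03]), 'grip_force': np.float64(0.0), 'grip_width': np.float64(42.37)}
shift [0.02  0.081 1.956] in target axes [0.02  0.079 1.956] turn [-0.004 -0.001 -0.036]
```

View pics/side1.png

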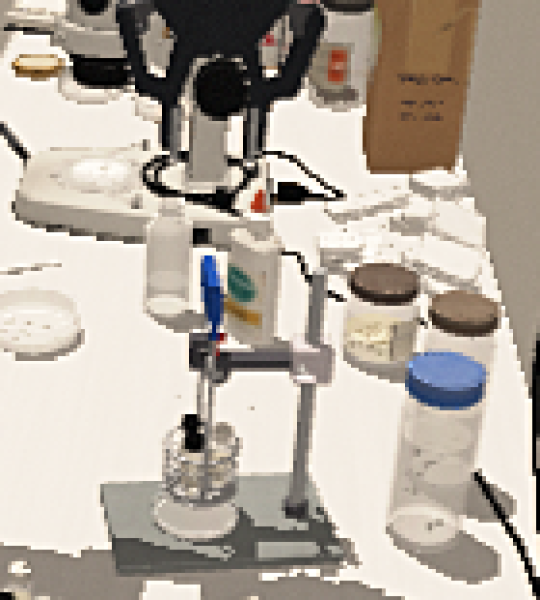

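The fingers straddle the blue grip, seen at (211,285), and nothing is near the tips. I'll descend and close gently.

step_arm:
  series: "0.5 0.02 0.08 0 0 0 -0.04; 0.5 0 0 0.5 0 0 0; 0.5 0 0 0.5 0 0 0; 0.5 0 0 0.4 0 0 0; 0.5 0 0 0.3 0 0 0; 0.5 0 0 0.2 0 0 0; 0.5 0 0 0.06 0 0 0; 0.5 0 0 0 0 0 0"

```text
t: 4.15
tool_pos: [607.5, -33.5, 182.4]
ee_rot: [180.0, 0.0, 97.8]
ft_force: [-0.1, -0.5, 0.2]
grip_width: 42.5
grip_force: 0.0
```

Run:
```python
from h import *
o=env.get_obs();print(o['tool_pos'],o['ee_rot'],o['ft_force'])
im,d,W=cloud('side');im2,d,W2=cloud('top')
a=cv2.resize(im[150:235,245:325],(400,425),interpolation=3);b=cv2.resize(im2[130:215,210:290],(400,425),interpolation=3)
save('g1.png',np.hstack([a,b]))
```

```text
[607.52095802 -33.49228938 182.41513577] [1.79963582e+02 1.73813133e-02 9.78361917e+01] [-0.09159834 -0.53237244  0.20576454]
```

View pics/g1.png

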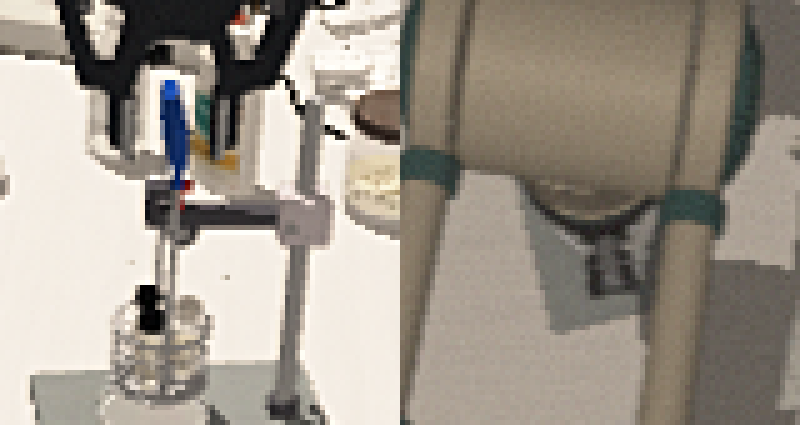

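The fingers straddle the grip at pixel (175,125) on both sides and sit above the hook. Closing.

step_arm:
  series: "0.25 0 0 0 0 0 0; 0.18 0 0 0 0 0 0; 0.12 0 0 0 0 0 0; 0 0 0 0 0 0 0; 0 0 0 0 0 0 0; 0 0 0 0 0 0 0; 0 0 0 0 0 0 0; 0 0 0 0 0 0 0"
  force: 60

```text
t: 5.25
tool_pos: [607.7, -33.5, 182.5]
ee_rot: [179.9, 0.0, 97.8]
ft_force: [2.3, 0.8, 3.6]
grip_width: 8.8
grip_force: 60.8
```

step_arm:
  series: "0 0 0 -0.017 0 0 0; 0 0 0 0 0 0 0; 0 0 0.025 0 0 0 0; 0 0 0 0 0 0 0; 0 0 0 0 0 0 0"

```text
t: 5.88
tool_pos: [608.1, -33.2, 182.6]
ee_rot: [-179.9, -0.0, 97.8]
ft_force: [-1.3, -1.3, -0.8]
grip_width: 9.3
grip_force: 60.1
```

step_arm:
  series: "0 0 0.025 0 0 0 0; 0 0 0 0 0 0 0; 0 0 0 0 0 0 0"

```text
t: 6.25
tool_pos: [609.8, -32.9, 182.7]
ee_rot: [-179.9, -0.0, 97.8]
ft_force: [-2.5, -1.3, -0.9]
grip_width: 9.1
grip_force: 60.0
```

step_arm:
  series: "0 0 0.025 -0.008 0 0 0; 0 0 0 0 0 0 0; 0 0 0 0 0 0 0"

```text
t: 6.62
tool_pos: [610.6, -32.8, 182.9]
ee_rot: [-179.8, -0.0, 97.8]
ft_force: [-4.8, -0.8, -4.6]
grip_width: 9.0
grip_force: 59.6
```

step_arm:
  series: "0 0 0.025 0 0 0 0; 0 0 0 0 0 0 0; 0 0 0 0 0 0 0"

```text
t: 7.0
tool_pos: [611.9, -32.6, 183.1]
ee_rot: [-179.8, -0.0, 97.8]
ft_force: [-5.1, -1.4, -3.3]
grip_width: 9.2
grip_force: 59.7
```

step_arm:
  series: "0 0 0.025 0 0 0 0; 0 0 0 0 0 0 0; 0 0 0 0 0 0 0"

```text
t: 7.38
tool_pos: [612.9, -32.5, 183.2]
ee_rot: [-179.8, -0.0, 97.8]
ft_force: [-7.3, -1.6, -2.9]
grip_width: 9.5
grip_force: 59.8
```

step_arm:
  series: "0 0 0.025 0 0 0 0; 0 0 0 0 0 0 0; 0 0 0 0 0 0 0"

```text
t: 7.75
tool_pos: [613.9, -32.4, 183.2]
ee_rot: [-179.7, -0.0, 97.8]
ft_force: [-6.8, -1.4, -2.1]
grip_width: 9.2
grip_force: 59.9
```

step_arm:
  series: "0 0 0.025 0 0 0 0; 0 0 0 0 0 0 0; 0 0 0 0 0 0 0"

```text
t: 8.12
tool_pos: [615.0, -32.2, 183.2]
ee_rot: [-179.7, -0.0, 97.9]
ft_force: [-9.5, -1.2, -0.7]
grip_width: 9.1
grip_force: 60.0
```

step_arm:
  series: "0 0 0.015 0 0 0 0; 0 0 0 0 0 0 0; 0 0 0 0 0 0 0"

```text
t: 8.5
tool_pos: [615.5, -32.1, 183.2]
ee_rot: [-179.6, -0.0, 97.9]
ft_force: [-9.8, -1.5, -1.4]
grip_width: 9.3
grip_force: 60.0
```

step_arm:
  series: "0 0 0 -0.025 0 0 0; 0 0 0 0 0 0 0; 0 0 0 0 0 0 0"

```text
t: 8.88
tool_pos: [615.4, -32.0, 184.1]
ee_rot: [-179.6, -0.0, 97.9]
ft_force: [-7.4, -1.8, -3.4]
grip_width: 9.2
grip_force: 59.6
```

step_arm:
  series: "0 0 0 -0.025 0 0 0; 0 0 0 0 0 0 0; 0 0 0 0 0 0 0"

```text
t: 9.25
tool_pos: [615.7, -31.9, 185.6]
ee_rot: [-179.6, -0.0, 97.9]
ft_force: [-8.0, -1.0, -3.3]
grip_width: 8.8
grip_force: 59.7
```

step_arm:
  series: "0 0 0.01 -0.025 0 0 0; 0 0 0 0 0 0 0; 0 0 0 0 0 0 0"

```text
t: 9.62
tool_pos: [616.5, -31.8, 187.1]
ee_rot: [-179.7, -0.0, 97.8]
ft_force: [-8.1, -1.0, -3.2]
grip_width: 9.1
grip_force: 59.7
```

step_arm:
  series: "0 0 0 -0.025 0 0 0; 0 0 0 0 0 0 0; 0 0 0 0 0 0 0"

```text
t: 10.0
tool_pos: [616.9, -31.8, 188.8]
ee_rot: [-179.7, -0.0, 97.8]
ft_force: [-7.2, -1.1, -4.0]
grip_width: 9.1
grip_force: 59.6
```

step_arm:
  series: "0 0 0 -0.04 0 0 0; 0 0 0 -0.04 0 0 0; 0 0 0 0 0 0 0"

```text
t: 10.38
tool_pos: [618.2, -31.7, 194.2]
ee_rot: [-179.9, -0.0, 97.8]
ft_force: [-6.0, -1.1, -3.3]
grip_width: 9.4
grip_force: 59.8
```

step_arm:
  series: "0 0 0 -0.04 0 0 0; 0 0 0 -0.04 0 0 0; 0 0 0 0 0 0 0"

```text
t: 10.75
tool_pos: [621.0, -31.8, 200.3]
ee_rot: [179.7, 0.1, 97.8]
ft_force: [0.6, 0.1, -1.7]
grip_width: 9.4
grip_force: 60.0
```

step_arm:
  series: "0 0 0 -0.05 0 0 0; 0 0 0 -0.05 0 0 0; 0 0 0 -0.05 0 0 0; 0 0 0 0 0 0 0; 0 0 0 0 0 0 0"

```text
t: 11.38
tool_pos: [619.0, -31.8, 208.1]
ee_rot: [-180.0, 0.0, 97.8]
ft_force: [-0.4, -0.2, -2.5]
grip_width: 8.9
grip_force: 60.0
```

Bar is up 25 mm with no side force, so it is clear of the lip. Now off the front.

step_arm:
  series: "0 0 -0.1 0 0 0 0; 0 0 -0.2 0 0 0 0; 0 0 -0.3 0 0 0 0; 0 0 -0.4 0 0 0 0; 0 0 -0.4 0 0 0 0; 0 0 -0.4 0 0 0 0; 0 0 -0.2 0 0 0 0; 0 0 0 0 0 0 0; 0 0 0 0 0 0 0; 0 0 0 0 0 0 0"

```text
t: 12.62
tool_pos: [501.0, -48.2, 208.1]
ee_rot: [180.0, 0.0, 97.9]
ft_force: [0.4, 0.8, -1.7]
grip_width: 9.1
grip_force: 60.0
```

Run:
```python
from h import *
im,d,W=cloud('side');im2,d2,W2=cloud('top');np.savez('/tmp/s2',im=im,W=W,im2=im2,W2=W2)
a=cv2.resize(im[140:260,205:325],(480,480),interpolation=3);b=cv2.resize(im2[195:255,135:195],(300,300),interpolation=3)
b=cv2.copyMakeBorder(b,0,180,0,0,0);save('g2.png',np.hstack([a,b]))
goto([437,252,260],97.8)
```

```text
shift [ 5.101 -0.369 -0.867] in target axes [ 5.101 -0.374 -0.866] turn [0.    0.    0.006]
```

View pics/g2.png

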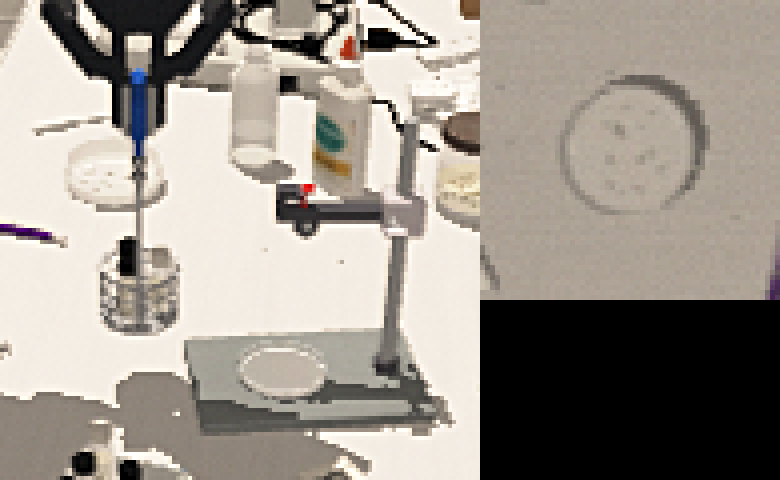

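The basket hangs upright in the gripper at (140,200), clear of the hook; the keeper is shut and the petri lid is in place. The dish is at top px (165,224) and side px (233,181). I'll cross-check the dish from the side camera.

Run:
```python
from h import *
c=cams.get_calibration('side')
K=np.array([[c['fx'],0,c['cx']],[0,c['fy'],c['cy']],[0,0,1]]);R=cv2.Rodrigues(np.array(c['rvec'],float))[0];t=np.array(c['tvec'],float).ravel()
def ray(u,v,z):
    d=R.T@np.linalg.inv(K)@[u,v,1];o=-R.T@t;return o+d*(z-o[2])/d[2]
D=np.load('/tmp/s2.npz');W=D['W'];W2=D['W2']
print('rim ctr',ray(233.4,180.5,28),'front/back rim',ray(233.4,187,28),ray(233.4,175,28))
for n,w,(a,b,e,f) in(('side',W,(170,200,215,255)),('top',W2,(205,245,145,185))):
    q=w[a:b,e:f].reshape(-1,3);q=q[(q[:,2]>10)&(q[:,2]<40)&(np.hypot(q[:,0]-438,q[:,1]-250)<80)]
    print(n,len(q),q.min(0),q.max(0),np.median(q,0)); print(cv2.minEnclosingCircle(q[:,:2].astype('float32')))
q=W[200:226,226:254].reshape(-1,3);q=q[(abs(q[:,0]-501)<45)&(abs(q[:,1]+48)<45)&(q[:,2]>20)];print('cup',len(q),q.min(0),q.max(0))
```

```text
rim ctr [443.60291767 238.62433249  28.        ] front/back rim [450.40221172 191.0385328   28.        ] [437.5069883  281.28753713  28.        ]
side 191 [396.28750157 206.75801008  10.03989325] [484.66181631 303.9409237   26.80926532] [434.83555243 249.85365084  18.1737809 ]
((440.13238525390625, 255.18475341796875), 48.8907470703125)
top 347 [394.80709675 206.56417822  10.00064297] [480.70183197 296.29203421  31.86712953] [437.51304487 256.69760894  12.80044561]
((438.0433044433594, 251.26976013183594), 45.282997131347656)
cup 386 [473.91426819 -77.71339977  57.75381683] [529.68139568 -16.89783784 135.72428162]
```

step_arm:
  series: "0 0.2 0 -0.1 0 0 0; 0 0.4 0 -0.1 0 0 0; 0 0.6 -0.04 0 0 0 0; 0 0.6 -0.05 0 0 0 0; 0 0.6 -0.05 0 0 0 0; 0 0.6 -0.05 0 0 0 0; 0 0.6 -0.05 0 0 0 0; 0 0.6 -0.05 0 0 0 0; 0 0.5 -0.05 0 0 0 0; 0 0.3 -0.03 0 0 0 0; 0 0.1 0 0 0 0 0; 0 0 0 0 0 0 0"

```text
t: 14.22
tool_pos: [436.6, 251.7, 220.2]
ee_rot: [180.0, 0.0, 97.9]
ft_force: [0.1, -0.2, -1.2]
grip_width: 8.8
grip_force: 60.0
```

step_arm:
  series: "0 0 0 0 0 0 0; 0 0 0 0 0 0 0; 0 0 0 0 0 0 0"

```text
t: 14.6
tool_pos: [436.6, 251.4, 220.2]
ee_rot: [180.0, 0.0, 97.8]
ft_force: [-0.5, -0.6, -1.9]
grip_width: 9.2
grip_force: 60.0
```

Run:
```python
from h import *
o=env.get_obs();print(o['tool_pos'],o['ee_rot'],o['ft_force']);goto([438,251.7,165],97.8)
im,d,W=cloud('side');save('g3.png',cv2.resize(im[110:215,190:290],(571,600),interpolation=3))
p=o['tool_pos'];q=W[120:215,190:290].reshape(-1,3);q=q[(abs(q[:,0]-p[0])<40)&(abs(q[:,1]-p[1])<40)&(q[:,2]>55)&(q[:,2]<110)]
print('cup',len(q),np.percentile(q,[1,50,99],axis=0).round(1))
```

```text
[436.63279428 251.4262491  220.17464357] [1.79998980e+02 1.26897386e-02 9.77901403e+01] [-0.52422978 -0.58621214 -1.87915289]
shift [0.002 0.023 0.92 ] in target axes [0.001 0.023 0.92 ] turn [ 0.     0.002 -0.001]
cup 166 [[410.6 222.8  70. ]
 [440.1 240.5  86.5]
 [465.  276.3 109.5]]
```

View pics/g3.png

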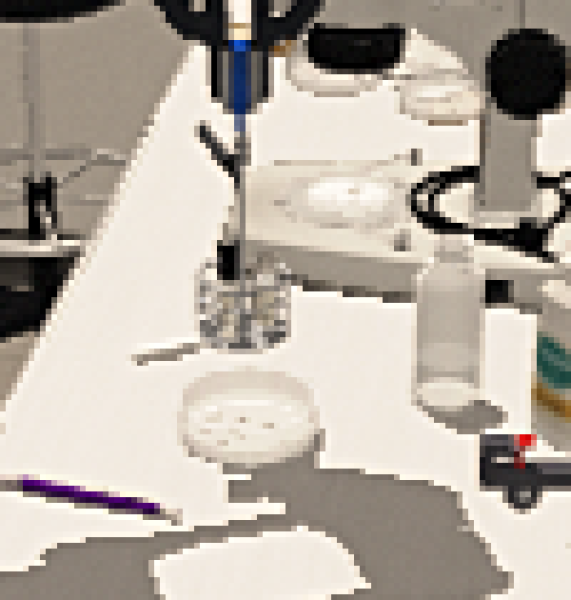

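The basket at (242,310) is above the dish at (249,410), both upright, and needs about +2 mm in x. Descending.

step_arm:
  series: "0 0 0.045 0.1 0 0 0; 0 0 0 0.2 0 0 0; 0 0 0 0.25 0 0 0; 0 0 0 0.2 0 0 0; 0 0 0 0.12 0 0 0; 0 0 0 0.06 0 0 0; 0 0 0 0 0 0 0; 0 0 0 0 0 0 0"

```text
t: 15.65
tool_pos: [439.5, 252.4, 164.8]
ee_rot: [179.9, -0.0, 97.8]
ft_force: [-1.5, 0.5, -1.9]
grip_width: 8.9
grip_force: 60.0
```

step_arm:
  series: "0 0 0 0.04 0 0 0; 0 0 0 0.04 0 0 0; 0 0 0 0.04 0 0 0; 0 0 0 0 0 0 0; 0 0 0 0 0 0 0"

```text
t: 16.27
tool_pos: [439.2, 252.3, 157.2]
ee_rot: [180.0, 0.0, 97.8]
ft_force: [0.7, -0.7, -2.1]
grip_width: 9.1
grip_force: 60.0
```

Run:
```python
from h import *
o=env.get_obs();print(o['tool_pos'],o['ft_force'])
im,d,W=cloud('side');save('g4.png',cv2.resize(im[130:215,190:290],(705,600),interpolation=3))
```

```text
[439.16869758 252.29790603 157.15657448] [ 0.7302303  -0.71491831 -2.11156551]
```

View pics/g4.png

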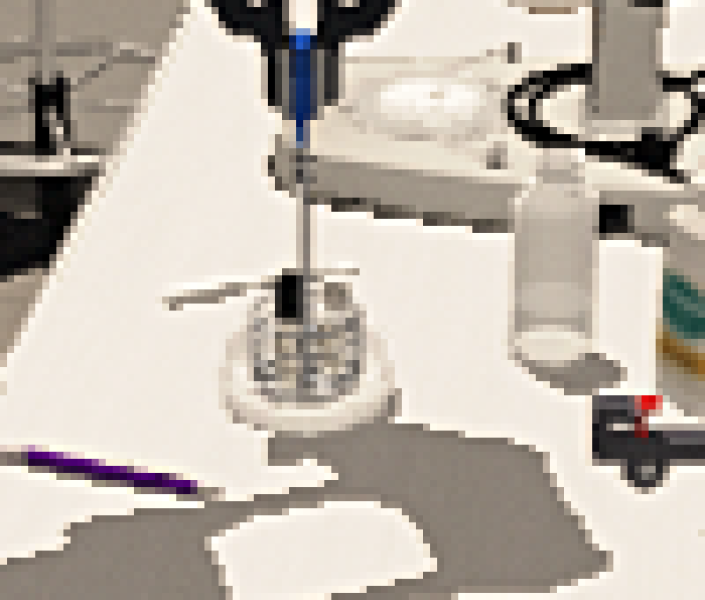

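The cup (308,350) sits centred inside the dish rim (308,385), a few mm above the floor. Lowering slowly to contact.

step_arm:
  series: "0 0 0 0.03 0 0 0; 0 0 0 0.03 0 0 0; 0 0 0 0 0 0 0; 0 0 0 0.015 0 0 0; 0 0 0 0 0 0 0; 0 0 0 0 0 0 0"

```text
t: 17.08
tool_pos: [439.1, 252.3, 152.7]
ee_rot: [180.0, 0.0, 97.8]
ft_force: [0.9, 0.4, -2.3]
grip_width: 9.0
grip_force: 60.0
```

step_arm:
  series: "0 0 0 0.015 0 0 0; 0 0 0 0 0 0 0; 0 0 0 0 0 0 0"

```text
t: 17.45
tool_pos: [439.1, 252.3, 151.7]
ee_rot: [-180.0, 0.0, 97.8]
ft_force: [0.3, -1.0, -1.7]
grip_width: 9.3
grip_force: 60.0
```

step_arm:
  series: "0 0 0 0.015 0 0 0; 0 0 0 0 0 0 0; 0 0 0 0 0 0 0"

```text
t: 17.82
tool_pos: [439.1, 252.3, 150.8]
ee_rot: [-180.0, 0.0, 97.8]
ft_force: [0.9, -0.6, -2.0]
grip_width: 9.0
grip_force: 60.0
```

step_arm:
  series: "0 0 0 0.015 0 0 0; 0 0 0 0 0 0 0; 0 0 0 0 0 0 0"

```text
t: 18.2
tool_pos: [439.1, 252.3, 150.0]
ee_rot: [180.0, 0.0, 97.8]
ft_force: [-0.4, -0.3, -2.3]
grip_width: 9.1
grip_force: 60.0
```

step_arm:
  series: "0 0 0 0.015 0 0 0; 0 0 0 0 0 0 0; 0 0 0 0 0 0 0"

```text
t: 18.58
tool_pos: [439.5, 252.4, 149.7]
ee_rot: [179.9, -0.0, 97.8]
ft_force: [-0.8, -0.3, 4.1]
grip_width: 8.7
grip_force: 60.9
```

Contact with the floor. Releasing slowly, then straight up.

step_arm:
  series: "0 0 0 -0.007 0 0 0; 0 0 0 0 0 0 0; 0 0 0 0 0 0 0"
  force: 20

```text
t: 18.95
tool_pos: [439.4, 252.4, 149.7]
ee_rot: [180.0, -0.0, 97.8]
ft_force: [-0.2, -0.6, 4.6]
grip_width: 9.4
grip_force: 60.9
```

step_arm:
  series: "0.13 0 0 0 0 0 0; 0.16 0 0 0 0 0 0; 0.2 0 0 0 0 0 0; 0.3 0 0 0 0 0 0; 0.4 0 0 0 0 0 0; 0.4 0 0 0 0 0 0; 0.4 0 0 0 0 0 0"

```text
t: 19.82
tool_pos: [439.1, 252.3, 149.5]
ee_rot: [180.0, 0.0, 97.8]
ft_force: [-0.8, 0.5, 0.1]
grip_width: 34.3
grip_force: 0.0
```

step_arm:
  series: "0.4 0 0 -0.1 0 0 0; 0.4 0 0 -0.2 0 0 0; 0.4 0 0 -0.4 0 0 0; 0.4 0 0 -0.6 0 0 0; 0.4 0 0 -0.6 0 0 0; 0.4 0 0 -0.5 0 0 0; 0.4 0 0 -0.2 0 0 0; 0.4 0 0 0 0 0 0; 0.4 0 0 0 0 0 0"

```text
t: 20.95
tool_pos: [438.4, 252.0, 304.2]
ee_rot: [-179.9, 0.0, 97.8]
ft_force: [0.4, -0.8, -0.6]
grip_width: 34.1
grip_force: 0.0
```

Run:
```python
from h import *
im,d,W=cloud('side');save('g5.png',cv2.resize(im[120:275,190:370],(697,600),interpolation=3))
```

```text
(no output)
```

View pics/g5.png

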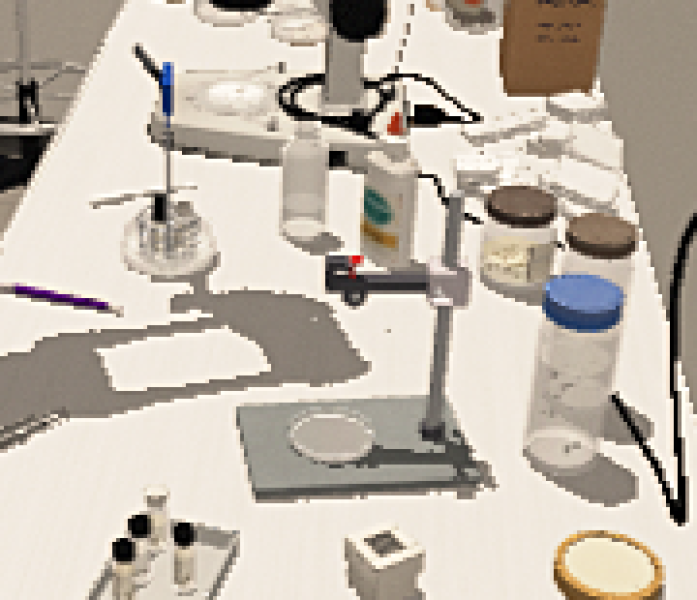

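The basket stands upright in the dish at (168,235), the keeper is shut, the other things in view are undisturbed and the gripper is clear. Handing in.

```bash
python3 -c "
from bench import env
print(env.close_job())"
```

```text
the job is handed in; nothing more can be done
None
```

The basket came off the hook with about 10 N on the keeper and now stands upright in the glass dish. The arm is clear, nothing else in the last picture looked disturbed, and I handed the job in at about 21 s.

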